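# Pin the hold-down arm into its bench bracket

### The job

Fit the wooden hold-down arm into its bench bracket: set its round eye down in the saddle between the two steel cheeks, with its foot on the wooden rest block. Then draw the steel lock pin out from under the low offcut shelf and push it through both cheeks and the eye until the shoulder of its square grip is fully home against a cheek. Leave the arm and the pin in place, and do not knock over the white glue jar.

Things in the scene. Friction and masses are not known exactly. Their poses are not given: they have to be found in the camera images.
- clamp_grip (a point): Loose hold-down arm of brown wood, 30 mm thick (its y), 169 mm long, 48 mm tall at its round eye, 0.16 kg, standing on eye and foot. This point: on the mid-line of its straight bar, near the centre of mass; the bar reaches 13 mm above and below it, its underside 16 mm above the bench. +x points along the bar to the eye, z up. Grip it across its thickness.
- clamp_eye (a point): Centre of the arm's round eye (outer diameter 48 mm) with a 20 mm hole through it along the arm's y; 58 mm ahead (+x) of and 5 mm below clamp_grip; 24 mm above the arm's underside. Same axes as the arm.
- clamp_foot (a point): Middle of the underside of the arm's foot (30 x 30 mm, thin cork sole), 128 mm behind (-x) the eye and 24 mm below the eye's centre.
- bracket_axis (a point): Fixed bracket: point on the axis of its two cheek holes, midway between them, 62 mm above the bench. y: hole axis; z up; the arm's foot end must point to -x. Steel cheeks 10 mm thick, 56 mm long, gap 37 mm, outer faces 28.5 mm from this point, tops 25 mm above it, 17 mm holes. The V saddle between them, open upwards, carries the eye with its centre at this point.
- bracket_rest (a point): Centre of the top of the bracket's wooden rest block for the arm's foot, 122 mm to -x of bracket_axis and 24 mm below it; top 45 mm (x) by 60 mm (y), 38 mm above the bench. Block and cheeks stand on one plywood base 12 mm high, 80 mm wide in y, reaching from 170 mm to -x of bracket_axis to 45 mm to +x. Same axes.
- pin_grip (a point): Loose steel lock pin, 150 mm long, 0.25 kg, lying flat: square grip 28 x 28 x 65 mm, then a round 14 mm shank. This point: centre of the square grip, on the pin's axis, 14 mm above the bench (the shank lies 7 mm clear of it). +x points to the nose. At the start the grip and 12 to 22 mm of the shank are under the low shelf; the rest of the shank sticks out.
- pin_shoulder (a point): Centre of the pin's shoulder, the flat face where the square grip meets the shank, 32.5 mm ahead (+x) of pin_grip; the pin's centre of mass is near it. Same axes as the pin.
- pin_tip (a point): End of the pin's nose, 85 mm ahead of pin_shoulder. The last 18 mm of the shank taper from 14 mm to 6 mm diameter. Same axes as the pin.
- shelf_edge (a point): Fixed low plank shelf with offcuts on top. This point: middle of the lower front edge of its board, 42 mm above the bench. Board 14 mm thick, 260 mm wide (x), reaching 130 mm back (-y); open in front, to +y, where the pin sticks out. Legs 16 mm thick at x = +-122 mm. Offcuts start 40 mm behind the edge, up to 120 mm above the bench.
- jar: White glue jar, 56 mm diameter, 85 mm tall, standing on the bench; origin at the centre of its underside, z up through its lid.

How it is judged:
By the outcome, as a careful person would: the job done as asked, in the order asked, and still so for the second after the job is handed in, with the robot touching nothing.
It also fails if it takes over 59 s, if anything falls off the work surface, if the arm or the gripper's body presses on something with over 40 N, if the wrist force passes 120 N, or if a joint passes its speed limit or range.

### The arm

A 7-joint arm with a two-finger parallel gripper is mounted at the origin on the work surface. World frame = base frame: x ahead of the robot, y to its left, z up, the work surface at z = 0. Lengths are in m, angles in rad, forces in N, time in s.
With the tool pointing down it reaches from about 0.4 to 0.925 m from the base axis. Payload 5.6 kg.
Tool frame: the origin (TCP) lies midway between the tips of the shut fingers; the grasp point (between the pads) lies hold_point_z behind it (hold_point_z is the distance from the TCP to the grasp point, in m); z points along the fingers, y is the direction in which the jaws open and shut (so a half turn about z gives the same grasp; the last joint's range is limited). The gripper opens to 85 mm and grips with 20 to 120 N. Pads are 22 mm wide; open, the fingers measure 114 mm over their backs; the gripper's body (76 mm by 85 mm) begins 54 mm behind the grasp point. The pads swing forward as they close: fully open they stand 13 mm farther back than shut.
Start: joints at [1.269, 0.468, -0.012, 1.603, 0.006, 1.071, -0.056], TCP at [0.166, -0.628, 0.231] pointing down, gripper open.
Joint ranges: [-2.53, 2.53], [-0.31, 2.02], [-1.57, 1.55], [0.28, 2.44], [-1.29, 4.43], [0.15, 1.84], [-2.92, 2.92]. Speed limits (rad/s): [2.57, 2.57, 3.14, 3.14, 3.14, 3.14, 3.14].

### API

Orientations are given as a unit quaternion [w, x, y, z].
In Python, from bench import move_ptp, movel, set_joints, gripper_to, dwell, inverse_kinematics, get_image, get_calibration, MotionError, finish_job, read_clock, read_joint_pos, read_qd, read_tau, read_tool_pos, read_eef_rot, read_contact_force, read_wrist_torque, read_opening, hold_point_z gives the robot as it stands. Calls block until the motion is done:
- move_ptp(position, orientation): joint-space move of the TCP to a pose.
- movel(position, ori=None, rate=0.15, contact_N=None): straight line of the TCP; ori=None keeps the orientation; rate is the mean speed in m/s. With contact_N (N) it stops when the force on the tool has changed by that much, and returns True; else False.
- set_joints(angles): joint-space move.
- gripper_to(opening, f_grip=None): opening from 0.0 (shut) to 1.0 (fully open); f_grip is the grip in N (None keeps the last); returns when the fingers have stopped.
- dwell(seconds).
- inverse_kinematics(position, orientation): joint angles nearest the present ones, or None.
- get_image(name): name is "side" or "top"; returns the picture (480x640x3 uint8, red, green, blue); there is no depth.
- get_calibration(name): a dict with "K" (3x3 intrinsics, pixels), "dist" ([k1, k2, p1, p2, k3] as OpenCV has them; the pictures are not rectified), "R" (3x3) and "t" (3): a world point X has camera coordinates R X + t. Camera axes: x right, y down, z forward; pixel columns grow to the right and rows downward; lengths in m; the calibration is good to about 2 mm. A picture is of the moment at which its call begins. get_calibration takes no time and is no camera call.
A pose or a line that the arm cannot do raises MotionError and nothing moves.
- finish_job(): hands the job in, once; it reports no verdict.
Readings, each from a call of its own:
- read_clock(): time.
- read_joint_pos(): joint angles.
- read_qd(): joint speeds.
- read_tau(): joint torques, N m.
- read_tool_pos(): TCP position.
- read_eef_rot(): TCP orientation.
- read_contact_force(): force on the tool from outside, world axes, zero at the start.
- read_wrist_torque(): the same for the moment, N m.
- read_opening(): opening from 0.0 (shut) to 1.0 (fully open).
Only numpy, scipy, OpenCV 4.12 (cv2) and the standard library are available. Lean on these libraries where they do the work, as an engineer would, in place of code of your own. Each camera call takes 0.05 s, during which the arm holds its last target.

## Working session

There is one attempt and no reset: what is moved stays moved. The work goes in short steps, each a Python script; the robot and the scene stay as the last script left them, time stands still between calls to the robot, and variables do not carry over. Pictures are saved under pics/ and viewed, and the job is handed in when it is done.

```bash
ls; mkdir -p pics; python3 - <<'E'
from bench import *
import cv2, numpy as np
for n in("side","top"):
    im=get_image(n); cv2.imwrite(f"pics/{n}0.png",im[:,:,::-1])
    c=get_calibration(n); print(n,np.round(c["K"],1).tolist(),np.round(c["dist"],4),np.round(c["R"],3).tolist(),np.round(c["t"],3), 'cam',np.round(-np.array(c["R"]).T@np.array(c["t"]),3))
print(hold_point_z() if callable(hold_point_z) else hold_point_z, read_clock(), read_tool_pos(), read_eef_rot(), read_contact_force(), read_opening())
E
```

```text
pics
side [[443.6, 0.0, 311.5], [0.0, 443.6, 232.3], [0.0, 0.0, 1.0]] [-0.0945  0.      0.      0.      0.    ] [[-0.88, -0.475, -0.019], [-0.324, 0.627, -0.708], [0.348, -0.617, -0.706]] [0.465 0.211 0.773] cam [0.208 0.565 0.704]
top [[525.0, 0.0, 316.1], [0.0, 525.0, 234.7], [0.0, 0.0, 1.0]] [0.0309 0.     0.     0.     0.    ] [[-0.007, -1.0, 0.015], [-0.995, 0.005, -0.103], [0.103, -0.016, -0.995]] [-0.003  0.505  1.127] cam [0.386 0.012 1.173]
0.0187 0.1 [ 0.16613828 -0.62791306  0.23043218] [-7.65880603e-04  9.91642256e-01  1.29015568e-01 -1.78371802e-04] [-0.6450522   0.38111959 -0.12174194] 1.0019563134787237
```

View pics/side0.png

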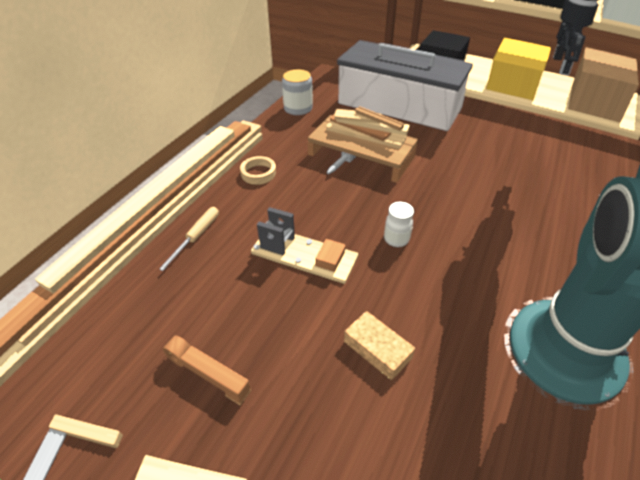

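View pics/top0.png

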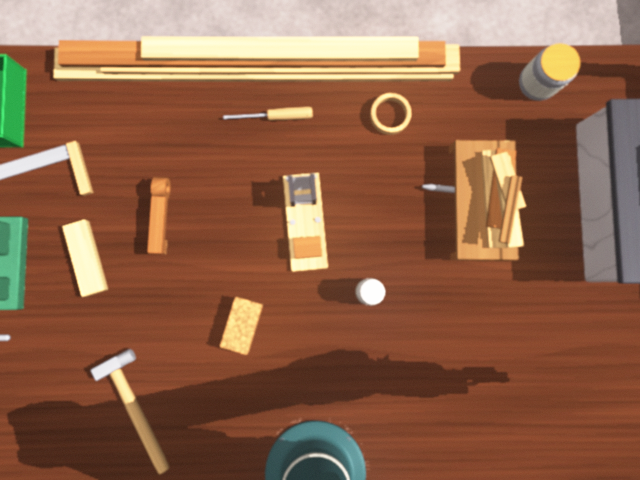

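The side view shows the arm at about (205,370), bracket (300,250), pin nose (335,167) and jar (398,225). In the top view they are at (159,215), (305,222), (435,188) and (370,292). Next I'll zoom in and measure.

```bash
cat > h.py <<'E'
import numpy as np, cv2
from bench import *
C={n:get_calibration(n) for n in("side","top")}
for c in C.values():
    for k in c: c[k]=np.array(c[k],float)
def ray(n,uv):
    c=C[n]; p=cv2.undistortPoints(np.array([[uv]],float),c["K"],c["dist"])[0,0]
    d=c["R"].T@np.array([p[0],p[1],1]); return -c["R"].T@c["t"], d/np.linalg.norm(d)
def onz(n,uv,z):
    o,d=ray(n,uv); return o+d*(z-o[2])/d[2]
def tri(uvs,uvt):
    o1,d1=ray("side",uvs); o2,d2=ray("top",uvt)
    A=np.stack([d1,-d2],1); s=np.linalg.lstsq(A,o2-o1,rcond=None)[0]
    a,b=o1+s[0]*d1,o2+s[1]*d2; return (a+b)/2, np.linalg.norm(a-b)
def proj(n,X):
    c=C[n]; return cv2.projectPoints(np.array(X,float).reshape(-1,1,3),cv2.Rodrigues(c["R"])[0],c["t"],c["K"],c["dist"])[0][:,0]
def shot(n,name):
    im=get_image(n)[:,:,::-1].copy(); cv2.imwrite(f"pics/{name}.png",im); return im
def crop(src,dst,x0,y0,x1,y1,f):
    im=cv2.imread(src)[y0:y1,x0:x1]; cv2.imwrite(dst,cv2.resize(im,None,fx=f,fy=f,interpolation=cv2.INTER_CUBIC))
E
python3 - <<'E'
from h import *
def four(n,rs,out):
    im=cv2.imread(f"pics/{n}0.png"); t=[]
    for x,y in rs: t.append(cv2.resize(im[y:y+100,x:x+130],(390,300),interpolation=cv2.INTER_CUBIC))
    cv2.imwrite(out,np.vstack([np.hstack(t[:2]),np.hstack(t[2:])]))
four("side",[(150,320),(240,190),(300,100),(350,190)],"pics/s4.png")
four("top",[(100,165),(240,175),(410,140),(320,240)],"pics/t4.png")
E
```

```text
(no output)
```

View pics/s4.png

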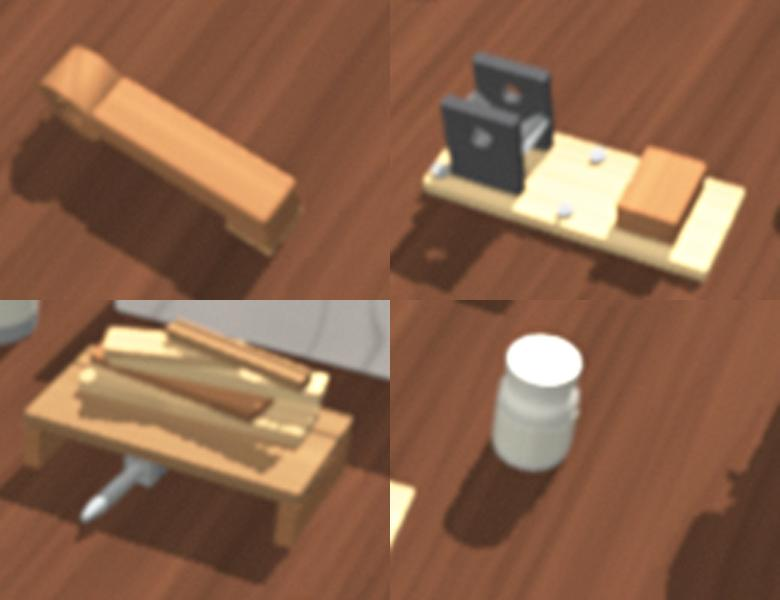

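View pics/t4.png

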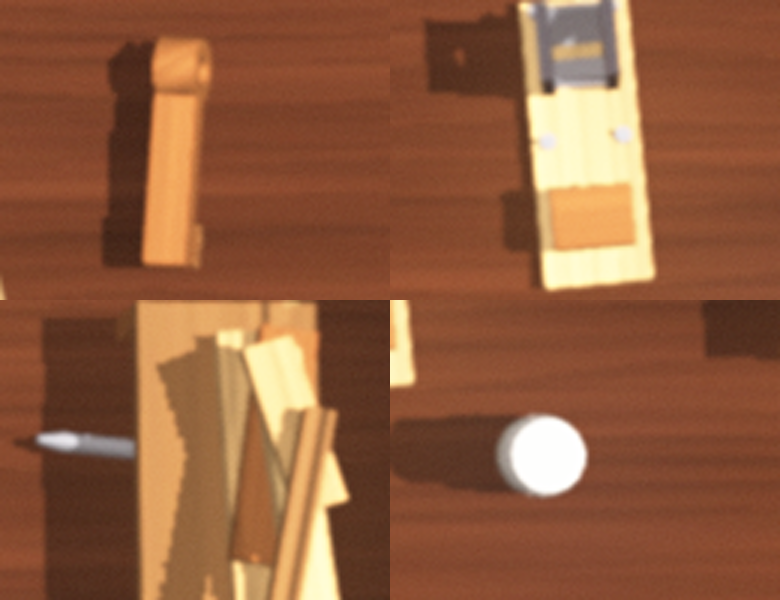

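```bash
python3 - <<'E'
from h import *
for n,pts in(("top",dict(arm=(157,230),eye=(160,186),base=(302,240),baselit=(318,255),rest=(308,247),cheek=(290,190),sadd=(302,182),bench=(250,150),pin=(432,187),pin2=(445,189),board=(462,200),jar=(370,292))),("side",dict(arm=(205,365),eye=(177,345),base=(310,240),rest=(330,255),cheek=(270,238),pin=(335,166),board=(330,140)))):
    im=cv2.imread(f"pics/{n}0.png"); h=cv2.cvtColor(im,cv2.COLOR_BGR2HSV)
    for k,(x,y) in pts.items(): print(n,k,im[y,x],h[y,x])
E
```

```text
top arm [ 96 172 244] [ 15 155 244]
top eye [ 92 166 242] [ 15 158 242]
top base [103 181 248] [ 16 149 248]
top baselit [ 91 159 234] [ 14 156 234]
top rest [ 96 171 243] [ 15 154 243]
top cheek [117 119 135] [  3  34 135]
top sadd [115 114 124] [177  21 124]
top bench [ 46  73 137] [  9 169 137]
top pin [228 223 227] [144   6 228]
top pin2 [138 136 141] [168   9 141]
top board [100 164 226] [ 15 142 226]
top jar [253 254 254] [ 30   1 254]
side arm [113 172 238] [ 14 134 238]
side eye [112 173 239] [ 14 135 239]
side base [237 241 242] [ 24   5 242]
side rest [120 183 245] [ 15 130 245]
side cheek [112 109 109] [120   7 112]
side pin [163 164 161] [ 80   5 164]
side board [109 158 209] [ 15 122 209]
```

```bash
cat > m.py <<'E'
from h import *
def blob(im,box,lo,hi,f=4):
    x0,y0,x1,y1=box
    big=cv2.resize(im[y0:y1,x0:x1],None,fx=f,fy=f,interpolation=cv2.INTER_CUBIC)
    m=cv2.inRange(cv2.cvtColor(big,cv2.COLOR_BGR2HSV),lo,hi)
    cs,_=cv2.findContours(m,cv2.RETR_EXTERNAL,cv2.CHAIN_APPROX_NONE)
    c=max(cs,key=cv2.contourArea)[:,0].astype(float)
    return (c+.5)/f-.5+[x0,y0]
def show(c): 
    return c
E
python3 - <<'E'
from m import *
T=cv2.imread("pics/top0.png");S=cv2.imread("pics/side0.png")
R={}
R['arm_t']=blob(T,(130,160,190,270),(0,80,185),(40,255,255))
R['base_t']=blob(T,(265,160,345,280),(8,40,170),(40,255,255))
R['rest_t']=blob(T,(265,160,345,280),(8,130,200),(17,255,255))
R['pin_t']=blob(T,(405,170,458,205),(0,0,100),(180,90,255))
R['board_t']=blob(T,(440,120,530,275),(8,60,150),(40,255,255))
R['jar_t']=blob(T,(345,270,395,315),(0,0,180),(180,80,255))
R['arm_s']=blob(S,(140,320,260,410),(0,60,170),(40,255,255))
R['rest_s']=blob(S,(300,225,360,290),(8,100,190),(17,255,255))
R['pin_s']=blob(S,(315,145,353,180),(0,0,110),(180,80,255))
R['jar_s']=blob(S,(370,195,425,255),(0,0,150),(180,60,255))
for k,c in R.items():
    r=cv2.minAreaRect(c.astype(np.float32)); print(k,np.round(cv2.boxPoints(r),1).tolist(),np.round(r[1],1))
for n,im,k,out in(("t",T,(115,150,345,290),"mt"),("s",S,(140,140,430,410),"ms")):
    x0,y0,x1,y1=k; f=3 if n=="t" else 2
    b=cv2.resize(im[y0:y1,x0:x1],None,fx=f,fy=f,interpolation=cv2.INTER_CUBIC)
    for q,c in R.items():
        if q.endswith("_"+n): cv2.polylines(b,[np.int32((c+.5-[x0,y0])*f)],True,(0,255,0) if 'base' not in q else (255,0,255),1)
    cv2.imwrite(f"pics/{out}.png",b)
E
```

```text
arm_t [[147.1999969482422, 252.39999389648438], [151.0, 177.39999389648438], [170.39999389648438, 178.39999389648438], [166.60000610351562, 253.39999389648438]] [19.4 75.1]
base_t [[281.5, 174.60000610351562], [319.8999938964844, 171.10000610351562], [328.8999938964844, 268.70001220703125], [290.5, 272.20001220703125]] [98.  38.5]
rest_t [[292.1000061035156, 237.89999389648438], [319.5, 235.3000030517578], [321.3999938964844, 255.6999969482422], [294.1000061035156, 258.29998779296875]] [20.5 27.5]
pin_t [[420.79998779296875, 189.39999389648438], [421.6000061035156, 181.8000030517578], [455.20001220703125, 185.60000610351562], [454.3999938964844, 193.1999969482422]] [33.8  7.7]
board_t [[454.79998779296875, 138.60000610351562], [524.9000244140625, 137.60000610351562], [526.7000122070312, 259.5], [456.70001220703125, 260.5]] [121.9  70. ]
jar_t [[353.5, 290.79998779296875], [371.5, 272.79998779296875], [390.3999938964844, 291.6000061035156], [372.3999938964844, 309.6000061035156]] [26.7 25.5]
arm_s [[163.10000610351562, 347.70001220703125], [173.1999969482422, 331.70001220703125], [248.5, 379.3999938964844], [238.5, 395.3999938964844]] [89.2 18.9]
rest_s [[311.8999938964844, 238.39999389648438], [344.6000061035156, 238.39999389648438], [344.6000061035156, 263.8999938964844], [311.8999938964844, 263.8999938964844]] [25.5 32.8]
pin_s [[324.8999938964844, 171.39999389648438], [344.29998779296875, 147.5], [353.8999938964844, 155.39999389648438], [334.6000061035156, 179.1999969482422]] [12.4 30.7]
jar_s [[382.70001220703125, 243.6999969482422], [387.8999938964844, 199.39999389648438], [414.8999938964844, 202.60000610351562], [409.70001220703125, 246.89999389648438]] [27.2 44.6]
```

View pics/mt.png

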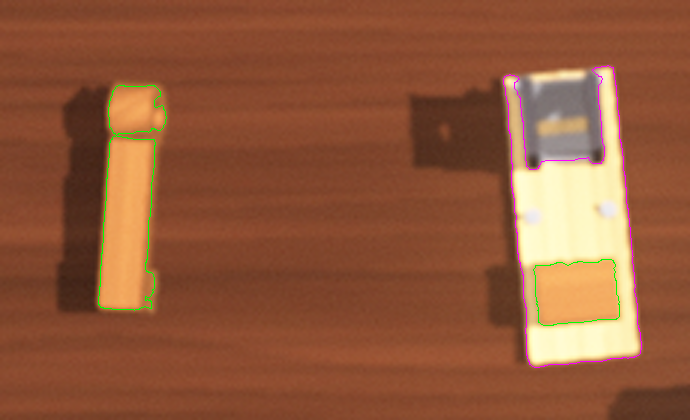

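View pics/ms.png

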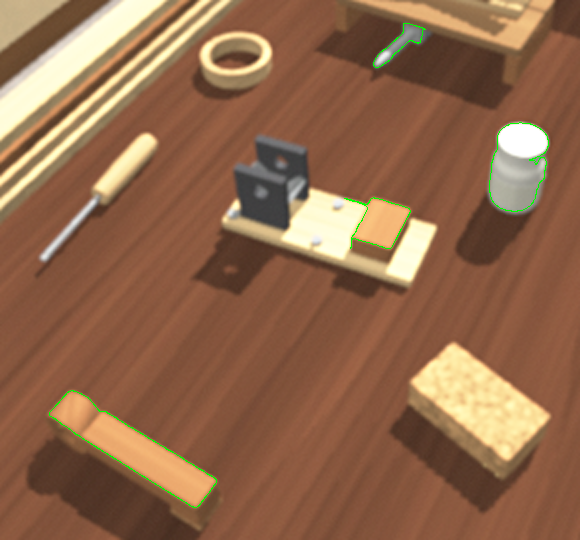

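```bash
cat > meas.py <<'E'
from m import *
T=cv2.imread("pics/top0.png");S=cv2.imread("pics/side0.png")
def wc(n,c,z): return np.array([onz(n,p,z)[:2] for p in c])
def rect(n,c,z):
    r=cv2.minAreaRect((wc(n,c,z)*1000).astype(np.float32)); b=cv2.boxPoints(r)
    e=b[1]-b[0]; f=b[2]-b[1]; L=e if np.linalg.norm(e)>np.linalg.norm(f) else f
    return np.round(r[0],1),np.round(r[1],1),round(np.degrees(np.arctan2(L[1],L[0]))%180,2)
E
python3 - <<'E'
from meas import *
W=(8,130,200),(17,255,255)
print('rest t',rect("top",blob(T,(265,160,345,280),*W),.038))
print('rest s',rect("side",blob(S,(312,225,360,290),(8,100,215),(17,255,255)),.038))
print('base t',rect("top",blob(T,(265,160,345,280),(8,40,170),(40,255,255)),.012))
# base long edges
c=wc("top",blob(T,(265,160,345,280),(8,40,170),(40,255,255)),.012)*1000
for nm,sel in(('left',lambda p:(p[:,0]<440)&(p[:,0]>340)),):
    pass
a=wc("top",blob(T,(130,160,190,270),(0,80,185),(40,255,255)),.042)*1000
print('c extents',c.min(0),c.max(0)); print('a',a.min(0),a.max(0))
def edge(p,xlo,xhi,side):
    out=[]
    for x in np.arange(xlo,xhi,2.):
        q=p[abs(p[:,0]-x)<2]
        out.append((x,q[:,1].max() if side>0 else q[:,1].min()))
    o=np.array(out); k=np.polyfit(o[:,0],o[:,1],1); r=o[:,1]-np.polyval(k,o[:,0]); return k,np.degrees(np.arctan(k[0])),r.std()
for s in(1,-1):
    print('base edge',s,edge(c,c[:,0].min()+15,c[:,0].max()-15,s))
    print('bar edge',s,edge(a,a[:,0].min()+10,a[:,0].min()+(35 if 0 else 110),s))
print('arm side', rect("side",blob(S,(140,320,260,410),(0,60,170),(40,255,255)),.042))
p=blob(T,(405,170,454,205),(0,0,100),(180,90,255)); print('pin t',rect("top",p,.014))
w=wc("top",p,.014)*1000; print('tip',w[w[:,1].argmax()])
o=[]
for y in np.arange(w[:,1].min()+3,w[:,1].max()-3,3):
    q=w[abs(w[:,1]-y)<1.5]; o.append((y,q[:,0].min(),q[:,0].max()))
print(np.round(o,1))
p=blob(S,(315,145,353,180),(0,0,110),(180,80,255)); w=wc("side",p,.014)*1000; print('pin s',rect("side",p,.014),'tip',w[w[:,1].argmax()])
print('board t',rect("top",blob(T,(440,120,530,275),(8,60,150),(40,255,255)),.056))
j=blob(T,(345,270,395,315),(0,0,225),(180,40,255)); print('jar',onz("top",cv2.minEnclosingCircle(j.astype(np.float32))[0],.085), 'side jar top',onz("side",(400,210),.085))
E
```

```text
rest t (array([477.3,  14. ]), array([44.6, 59.5]), np.float32(95.1))
rest s (array([482.1,  13.7]), array([55.7, 60.8]), np.float32(98.73))
base t (array([536.6,  17.4]), array([220.1,  85. ]), np.float32(5.0))
c extents [424.03217444 -33.48701936] [649.41522392  68.04433501]
a [465.71477028 310.35050629] [628.48977935 355.38340109]
base edge 1 (array([ 0.08274792, 14.51309488]), np.float64(4.730329899794003), np.float64(0.7748416433435109))
bar edge 1 (array([-4.30635715e-02,  3.75737480e+02]), np.float64(-2.4658373759306116), np.float64(0.1327906731095285))
base edge -1 (array([  0.08772139, -71.78277783]), np.float64(5.013232492389456), np.float64(0.3094431380509009))
bar edge -1 (array([1.04243277e-02, 3.13956541e+02]), np.float64(0.5972483488099055), np.float64(1.8228427255725803))
arm side (array([546.9, 338.1]), array([ 32.2, 163. ]), np.float32(176.08))
pin t (array([ 611.2, -279.7]), array([73.2, 17.5]), np.float32(83.0))
tip [ 614.31358659 -243.21932781]
[[-312.6  600.3  615.7]
 [-309.6  600.3  616.3]
 [-306.6  600.3  616.3]
 [-303.6  600.9  616.3]
 [-300.6  601.5  616.9]
 [-297.6  601.5  616.9]
 [-294.6  602.7  617.5]
 [-291.6  602.7  618.1]
 [-288.6  603.3  618.6]
 [-285.6  603.3  619.2]
 [-282.6  603.3  619.2]
 [-279.6  603.9  619.3]
 [-276.6  603.9  619.3]
 [-273.6  604.5  620.4]
 [-270.6  603.9  621. ]
 [-267.6  603.9  621.6]
 [-264.6  604.5  621.6]
 [-261.6  604.5  621.6]
 [-258.6  605.7  621.1]
 [-255.6  606.3  620.5]
 [-252.6  607.4  620.5]
 [-249.6  608.   620. ]
 [-246.6  609.2  619.4]]
pin s (array([ 604.7, -297.5]), array([ 37.7, 107.5]), np.float32(90.9)) tip [ 614.41037003 -243.58533514]
board t (array([ 577.9, -383.3]), array([150.7, 263.5]), np.float32(179.03))
jar [ 0.3805984  -0.12035906  0.085     ] side jar top [ 0.38107007 -0.11766988  0.085     ]
```

```bash
python3 - <<'E'
from h import *
T=cv2.imread("pics/top0.png");S=cv2.imread("pics/side0.png")
a=cv2.resize(T[168:210,276:330],(540,420),interpolation=cv2.INTER_CUBIC)
b=cv2.resize(S[205:259,250:300],(500,540),interpolation=cv2.INTER_CUBIC)
cv2.imwrite("pics/ct.png",a);cv2.imwrite("pics/cs.png",b)
E
```

```text
(no output)
```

View pics/ct.png

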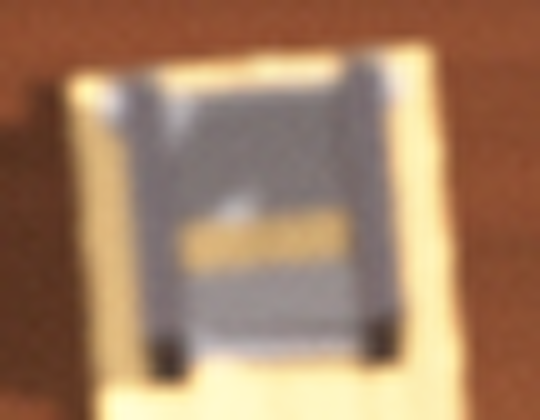

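View pics/cs.png

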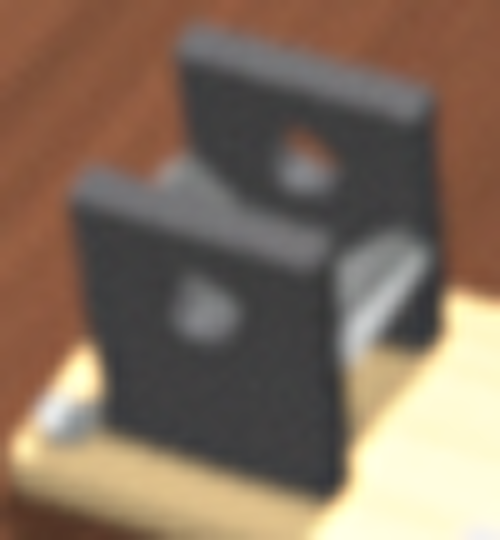

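```bash
python3 - <<'E'
from h import *
t=lambda u,v:((u+.5)/10-.5+276,(v+.5)/10-.5+168)
s=lambda u,v:((u+.5)/10-.5+250,(v+.5)/10-.5+205)
L=onz("top",t(156,209.5),.087)*1e3;R=onz("top",t(372.5,193),.087)*1e3
print(L,R,(L+R)/2,L-R,np.degrees(np.arctan2(-(L-R)[0],(L-R)[1])))
# side: top faces centres, z=.087
n=[s(75,185),s(97,165),s(328,240),s(325,272)];f=[s(180,45),s(200,25),s(435,90),s(430,122)]
nn=np.mean([onz("side",p,.087) for p in n],0)*1e3;ff=np.mean([onz("side",p,.087) for p in f],0)*1e3
print(nn,ff,(nn+ff)/2)
a=onz("side",s(207,312),.062)*1e3;b=onz("side",s(310,160),.062)*1e3
y=np.array([-np.sin(.0873),np.cos(.0873)])
print('holes',a,b,a[:2]-28.5*y,b[:2]+18.5*y)
E
```

```text
[596.05119503  46.05382192  87.        ] [599.3907976    0.64916239  87.        ] [597.72099631  23.35149216  87.        ] [-3.33960257 45.40465953  0.        ] 4.206643061660948
[594.63332957  48.73107591  87.        ] [598.25788783   2.07393153  87.        ] [596.4456087   25.40250372  87.        ]
holes [594.74384098  51.74286137  62.        ] [599.43146997   3.42332545  62.        ] [597.22873182  23.3513958 ] [597.81847065  21.85287328]
```

```bash
python3 - <<'E'
from meas import *
a=wc("top",blob(T,(130,160,190,270),(0,80,165),(40,255,255)),.042)*1000
m=[]
for x in np.arange(490,585,3.):
    q=a[abs(a[:,0]-x)<2]
    if len(q)>1: m.append((x,q[:,1].min(),q[:,1].max()))
m=np.array(m); print(np.round(m[::4],1))
for i in(1,2): print(np.polyfit(m[:,0],m[:,i],1))
s=wc("side",blob(S,(140,320,260,410),(0,60,190),(40,255,255)),.042)*1000
for x in range(470,630,10):
    q=s[abs(s[:,0]-x)<2]; print(x,np.round([q[:,1].min(),q[:,1].max()],1),end=' ')
print('back end', a[:,0].min(), s[:,0].min(), s[:,0].max(), a[:,0].max())
E
```

```text
[[490.  314.8 355.3]
 [502.  319.9 354.5]
 [514.  319.1 354.3]
 [526.  318.3 353.6]
 [538.  318.1 353.3]
 [550.  317.8 352.6]
 [562.  317.  351.8]
 [574.  316.7 351.5]]
[-2.34227135e-02  3.30404381e+02]
[-4.43636199e-02  3.76980959e+02]
470 [327.7 355.8] 480 [327.2 355.5] 490 [326.6 355. ] 500 [326.  354.6] 510 [325.5 354.1] 520 [325.  353.7] 530 [324.5 353.2] 540 [324.2 352.7] 550 [323.6 352.3] 560 [323.2 351.8] 570 [322.6 351.3] 580 [322.1 350.9] 590 [322.9 349.9] 600 [320.7 349.4] 610 [318.3 348.9] 620 [318.3 347.6] back end 464.56276641967196 465.8739718721042 626.9657514054928 630.1468975351135
```

```bash
cat >> h.py <<'E'
def q(deg): a=np.radians(deg)/2; return [0,float(np.cos(a)),float(np.sin(a)),0]
def st(tag=""):
    print(tag,'t',round(read_clock(),2),'tcp',np.round(read_tool_pos(),4),'F',np.round(read_contact_force(),1),'open',round(read_opening(),3))
E
python3 - <<'E'
from h import *
for p,a in(([.551,.3377,.15],-2.6),([.551,.3377,.012],-2.6),([.54,.02,.1],5),([.611,-.27,.02],83.2),([.611,-.27,.02],-96.8),([.6,-.05,.05],95),([.6,-.05,.05],-85)):
    j=inverse_kinematics(p,q(a)); print(p,a,None if j is None else np.round(j,2))
move_ptp([.551,.3377,.12],q(-2.6)); st()
shot("top","t1");shot("side","s1")
E
```

```text
[0.551, 0.3377, 0.15] -2.6 [ 0.01  0.76 -0.92  1.63  0.67  1.09 -2.72]
[0.551, 0.3377, 0.012] -2.6 [-0.21  0.82 -0.56  1.7   0.58  0.79 -2.66]
[0.54, 0.02, 0.1] 5 [ 0.29  0.52 -0.48  1.95  0.34  0.76 -1.88]
[0.611, -0.27, 0.02] 83.2 [ 0.61  0.79 -0.35  1.65  0.36  0.77 -0.02]
[0.611, -0.27, 0.02] -96.8 [ 0.18  0.76  0.26  1.68 -0.27  0.73 -2.69]
[0.6, -0.05, 0.05] 95 [ 0.46  0.72 -0.59  1.81  0.54  0.79 -0.32]
[0.6, -0.05, 0.05] -85 [-0.8   1.15  1.33  1.89 -1.23  1.23 -2.08]
 t 3.73 tcp [0.5516 0.3369 0.1199] F [ 1.  -0.2  0.6] open 1.0
```

```bash
python3 - <<'E'
from h import *
movel([.551,.3377,.0115],rate=.12,contact_N=8); st('down')
gripper_to(0,f_grip=50); st('grip')
movel([.551,.3377,.11],rate=.12); st('up')
shot("top","t2");shot("side","s2")
a=cv2.resize(cv2.imread("pics/t2.png")[150:290,90:230],(420,420),interpolation=cv2.INTER_CUBIC)
b=cv2.resize(cv2.imread("pics/s2.png")[270:410,120:240],(360,420),interpolation=cv2.INTER_CUBIC)
cv2.imwrite("pics/g2.png",np.hstack([a,b]))
E
```

```text
down t 4.89 tcp [0.5515 0.3383 0.0124] F [-0.5  0.2  0.7] open 1.001
grip t 5.44 tcp [0.5513 0.3378 0.012 ] F [ 0.1 -0.4  2.3] open 0.346
up t 6.41 tcp [0.5506 0.3371 0.1092] F [ 0.9 -0.9 -0.9] open 0.343
```

View pics/g2.png

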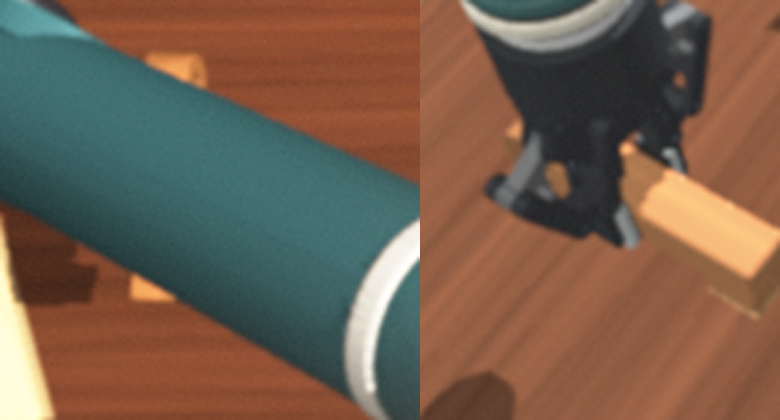

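```bash
python3 - <<'E'
from meas import *
T=cv2.imread("pics/t2.png")
b=blob(T,(120,232,155,262),(8,80,185),(20,255,255)); w=wc("top",b,.1392)*1e3
print('back end',w.min(0),w.max(0),rect("top",b,.1392))
e=blob(T,(130,160,175,185),(8,80,170),(20,255,255)); w=wc("top",e,.1212)*1e3
print('eye',w.min(0),w.max(0)); print(e.min(0),e.max(0),b.min(0),b.max(0))
# expected eye front: tangent
E
```

```text
back end [464.96594266 327.26299195] [480.76788148 353.58293766] (array([469.1, 342.1]), array([28.7, 13.5]), np.float32(61.29))
eye [611.49110421 313.42888132] [634.14421849 353.35271496]
[138.375 167.125] [158.125 178.125] [133.125 241.875] [146.625 249.875]
```

```bash
python3 - <<'E'
from h import *
movel([.5507,.3377,.13],rate=.15)
move_ptp([.5392,.0187,.13],q(5)); st('over')
movel([.5392,.0187,.112],rate=.1); st()
shot("top","t3");shot("side","s3")
a=cv2.resize(cv2.imread("pics/t3.png")[140:280,240:380],(420,420),interpolation=cv2.INTER_CUBIC)
b=cv2.resize(cv2.imread("pics/s3.png")[150:290,230:350],(360,420),interpolation=cv2.INTER_CUBIC)
cv2.imwrite("pics/g3.png",np.hstack([a,b]))
E
```

```text
over t 8.01 tcp [0.5395 0.0202 0.1302] F [-0.1 -0.2 -1. ] open 0.342
 t 8.34 tcp [0.5385 0.0195 0.1109] F [-0.3 -0.4 -1.6] open 0.345
```

View pics/g3.png

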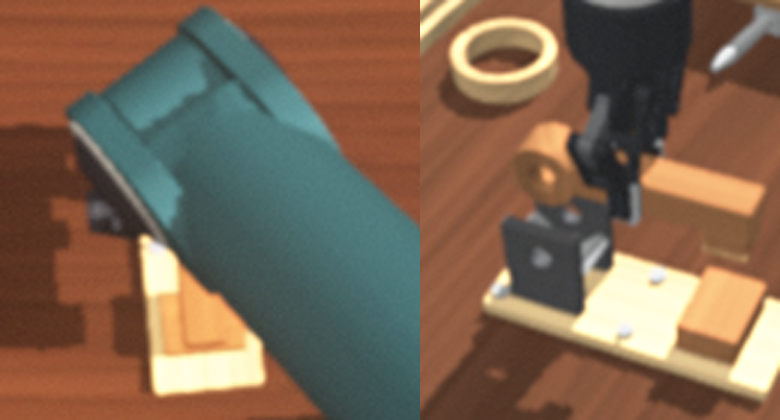

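```bash
python3 - <<'E'
from h import *
y=np.array([-np.sin(.0873),np.cos(.0873)])
e=np.r_[np.array([.5978,.0238])+.015*y,.123]; print(proj("side",[e]))
o=onz("side",(271.7,207.3),.123); print(o,(o[:2]-e[:2])*1e3)
im=cv2.imread("pics/s3.png"); cv2.imwrite("pics/e3.png",cv2.resize(im[190:260,250:310],(600,700),interpolation=cv2.INTER_CUBIC)[:600])
E
```

```text
[[270.4122829  209.43143587]]
[0.59757888 0.03224112 0.123     ] [ 1.08671851 -6.50176114]
```

View pics/e3.png

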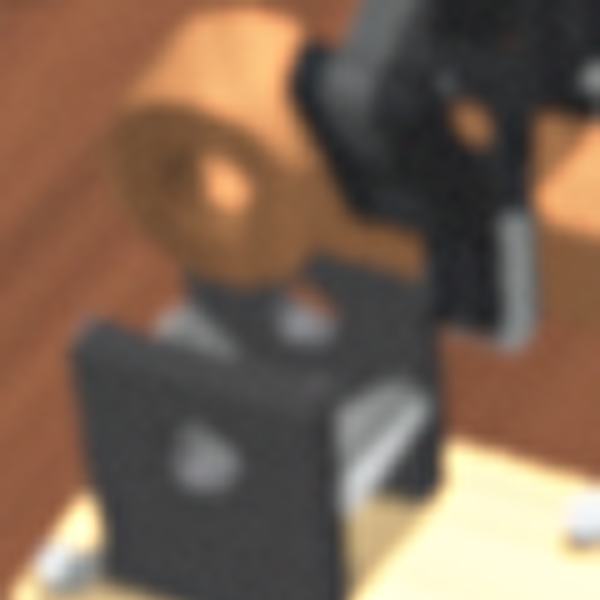

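```bash
python3 - <<'E'
from h import *
print(movel([.5392,.0187,.075],rate=.1,contact_N=10)); st()
print(movel([.5392,.0187,.047],rate=.05,contact_N=8)); st('seat')
shot("side","s4")
im=cv2.imread("pics/s4.png"); cv2.imwrite("pics/e4.png",cv2.resize(im[190:290,240:370],(780,600),interpolation=cv2.INTER_CUBIC))
E
```

```text
False
 t 8.96 tcp [0.5389 0.019  0.0745] F [-0.6 -0.1 -1.2] open 0.344
True
seat t 9.47 tcp [0.5398 0.0186 0.0498] F [0.5 0.6 3.3] open 0.342
```

View pics/e4.png

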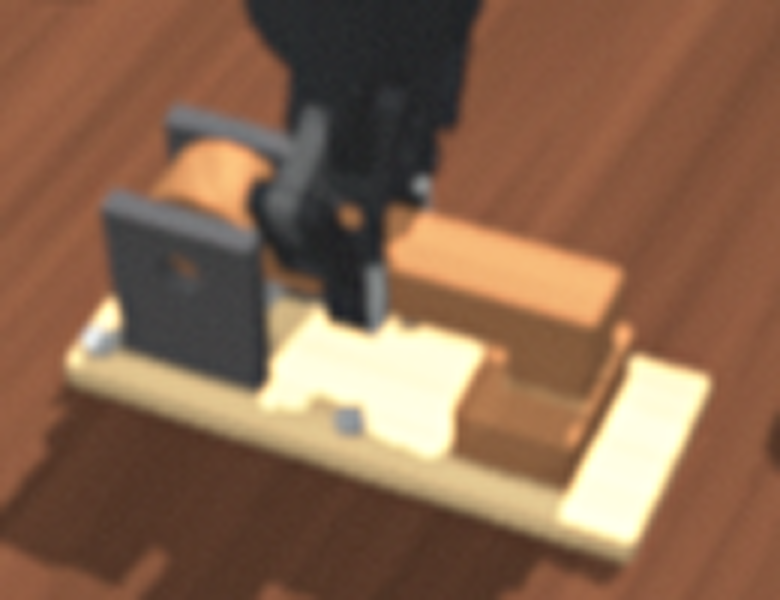

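```bash
python3 - <<'E'
from h import *
gripper_to(1.0); st('rel')
movel([.5392,.0187,.13],rate=.15)
move_ptp([.6113,-.274,.10],q(83.2)); st('over pin')
shot("top","t5");shot("side","s5")
a=cv2.resize(cv2.imread("pics/t5.png")[140:280,240:380],(420,420),interpolation=cv2.INTER_CUBIC)
b=cv2.resize(cv2.imread("pics/s5.png")[110:250,260:380],(360,420),interpolation=cv2.INTER_CUBIC)
cv2.imwrite("pics/g5.png",np.hstack([a,b]))
E
```

```text
rel t 10.1 tcp [0.5388 0.0183 0.0496] F [ 0.5  1.  -0.4] open 1.0
over pin t 12.3 tcp [ 0.6113 -0.2727  0.0997] F [-0.4  0.2 -0.2] open 0.997
```

View pics/g5.png

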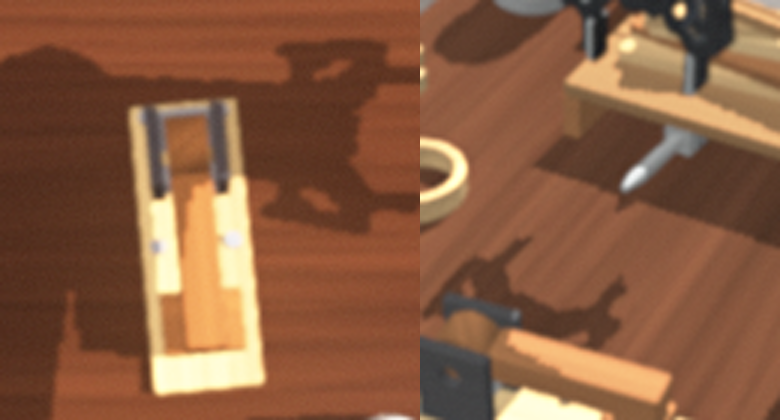

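View pics/t5.png

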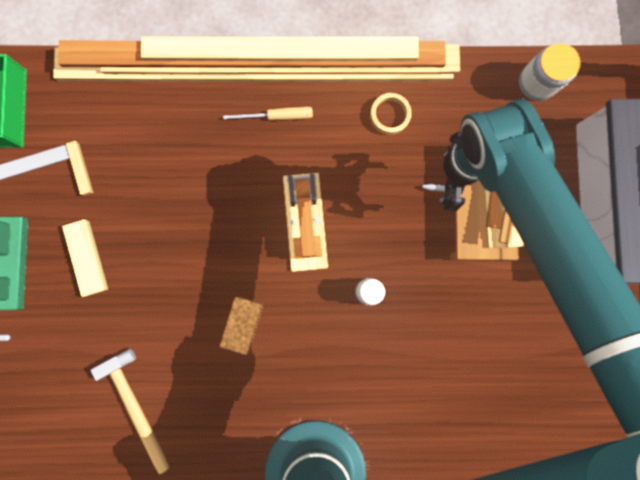

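The hold-down arm is seated: eye between the cheeks at (303,187), foot on the rest block. The gripper is over the pin shank at (435,188). Next I'll descend and drag the pin out.

```bash
python3 - <<'E'
from h import *
print(movel([.6113,-.274,.004],rate=.09,contact_N=8)); st('down')
gripper_to(0,f_grip=60); st('grip')
shot("side","s6")
b=cv2.resize(cv2.imread("pics/s6.png")[110:230,280:420],(700,600),interpolation=cv2.INTER_CUBIC)
cv2.imwrite("pics/g6.png",b)
E
```

```text
False
down t 13.62 tcp [ 0.6118 -0.2741  0.0047] F [ 1.3 -0.4  0.5] open 0.997
grip t 14.28 tcp [ 0.6116 -0.2741  0.0042] F [0.2 0.  1.4] open 0.139
```

View pics/g6.png

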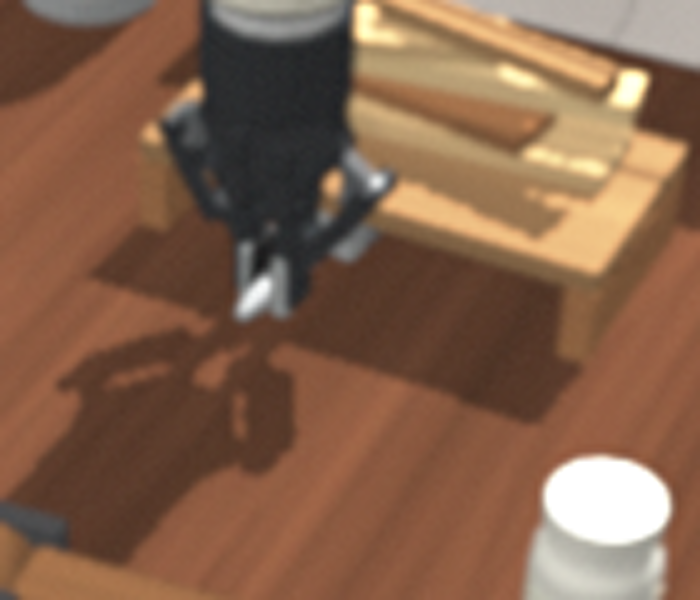

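```bash
python3 - <<'E'
from h import *
movel([.6228,-.1797,.004],rate=.08); st('pulled')
shot("side","s7"); shot("top","t7")
b=cv2.resize(cv2.imread("pics/s7.png")[110:230,260:400],(700,600),interpolation=cv2.INTER_CUBIC)
cv2.imwrite("pics/g7.png",b)
E
```

```text
pulled t 15.66 tcp [ 0.6229 -0.179   0.0042] F [-0.5  1.5  2. ] open 0.136
```

View pics/g7.png

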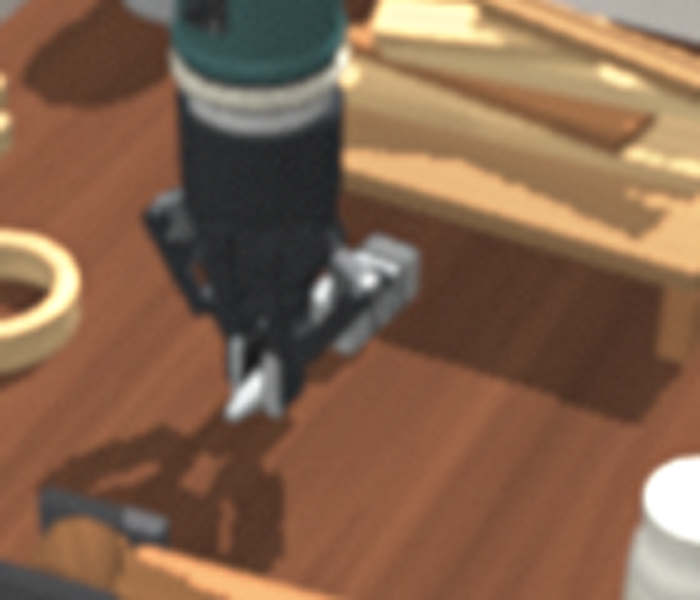

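```bash
python3 - <<'E'
from h import *
gripper_to(1.0); movel([.6228,-.1797,.10],rate=.15); movel([.76,-.24,.22],rate=.25); st()
shot("side","s8"); shot("top","t8")
b=cv2.resize(cv2.imread("pics/s8.png")[100:220,270:410],(420,360),interpolation=cv2.INTER_CUBIC)
a=cv2.resize(cv2.imread("pics/t8.png")[140:260,370:490],(360,360),interpolation=cv2.INTER_CUBIC)
cv2.imwrite("pics/g8.png",np.hstack([b,a]))
E
```

```text
t 18.18 tcp [ 0.7591 -0.2393  0.2183] F [-0.8  0.4  0.4] open 1.001
```

View pics/g8.png

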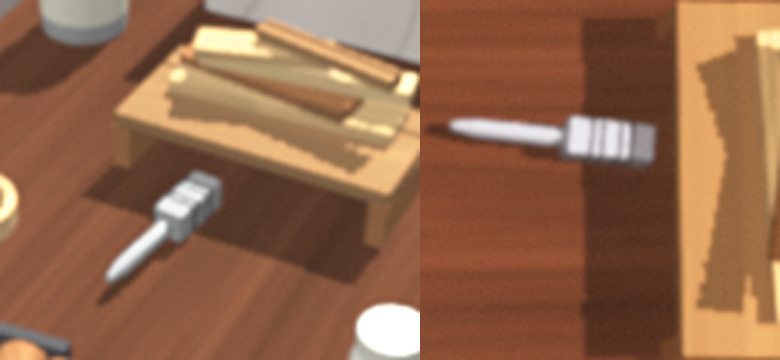

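Pin fully out, flat in front of the shelf. Top: nose ≈(380,182), grip ≈(433,186). Next I'll measure it.

```bash
cat > pinm.py <<'E'
from meas import *
def pin(n,im,box,z,thr=(0,0,95),sat=70):
    b=blob(im,box,thr,(180,sat,255)); w=wc(n,b,z)*1e3
    (cx,cy),(s1,s2),an=r=cv2.minAreaRect(w.astype(np.float32)); 
    return b,w,r
E
python3 - <<'E'
from pinm import *
T=cv2.imread("pics/t8.png");S=cv2.imread("pics/s8.png")
b=blob(T,(370,165,468,205),(0,0,95),(180,70,255)); w=wc("top",b,.014)*1e3
print(rect("top",b,.014), w.min(0),w.max(0), b.min(0),b.max(0))
o=[]
for y in np.arange(w[:,1].min()+2,w[:,1].max()-2,6):
    q_=w[abs(w[:,1]-y)<1.5]; o.append((y,q_[:,0].min(),q_[:,0].max(),q_[:,0].mean()*0+(q_[:,0].min()+q_[:,0].max())/2))
print(np.round(o,1).tolist())
b=blob(S,(300,150,346,197),(0,0,110),(180,60,255)); w=wc("side",b,.014)*1e3
print('side',rect("side",b,.014),w.min(0),w.max(0),'tip',w[w[:,1].argmax()])
E
```

```text
(array([ 617.8, -226.6]), array([154.8,  34. ]), np.float32(84.87)) [ 594.72134041 -304.10858193] [ 632.56353352 -149.60294687] [379.375 178.125] [448.125 194.625]
[[-302.1, 598.7, 625.4, 612.0], [-296.1, 594.7, 626.6, 610.7], [-290.1, 595.3, 626.6, 611.0], [-284.1, 598.2, 628.4, 613.3], [-278.1, 597.1, 629.0, 613.0], [-272.1, 598.8, 630.7, 614.8], [-266.1, 598.3, 630.7, 614.5], [-260.1, 599.4, 631.3, 615.4], [-254.1, 600.0, 632.5, 616.3], [-248.1, 598.9, 632.5, 615.7], [-242.1, 599.5, 632.6, 616.0], [-236.1, 600.1, 628.6, 614.4], [-230.1, 607.5, 624.6, 616.1], [-224.1, 609.3, 625.8, 617.5], [-218.1, 609.3, 626.4, 617.9], [-212.1, 610.5, 626.4, 618.5], [-206.1, 611.1, 627.6, 619.3], [-200.1, 611.7, 628.2, 619.9], [-194.1, 612.3, 628.8, 620.5], [-188.1, 612.9, 629.4, 621.1], [-182.1, 614.0, 630.0, 622.0], [-176.1, 614.6, 630.6, 622.6], [-170.1, 615.2, 631.2, 623.2], [-164.1, 617.0, 631.2, 624.1], [-158.1, 618.7, 630.7, 624.7], [-152.1, 620.4, 629.6, 625.0]]
side (array([ 617.7, -233.8]), array([ 41.2, 170.9]), np.float32(91.83)) [ 597.01399257 -318.98732795] [ 639.19186548 -148.1216653 ] tip [ 622.82156642 -148.1216653 ]
```

```bash
python3 - <<'E'
from h import *
move_ptp([.6135,-.259,.10],q(83.5)); st()
print(movel([.6135,-.259,.002],rate=.1,contact_N=8)); st('down')
gripper_to(0,f_grip=100); st('grip')
movel([.6135,-.259,.075],rate=.1); st('up')
shot("side","s9"); shot("top","t9")
b=cv2.resize(cv2.imread("pics/s9.png")[100:220,270:410],(700,600),interpolation=cv2.INTER_CUBIC)
cv2.imwrite("pics/g9.png",b)
E
```

```text
t 19.06 tcp [ 0.6147 -0.2592  0.1012] F [-1.3  0.6  0.9] open 0.999
False
down t 20.19 tcp [ 0.6141 -0.259   0.0028] F [-0.2 -0.4  0. ] open 1.0
grip t 20.76 tcp [ 0.6138 -0.2591  0.0025] F [-0.6 -0.1  2.3] open 0.309
up t 21.64 tcp [ 0.613  -0.2592  0.0744] F [-0.2 -0.3 -3.6] open 0.308
```

View pics/g9.png

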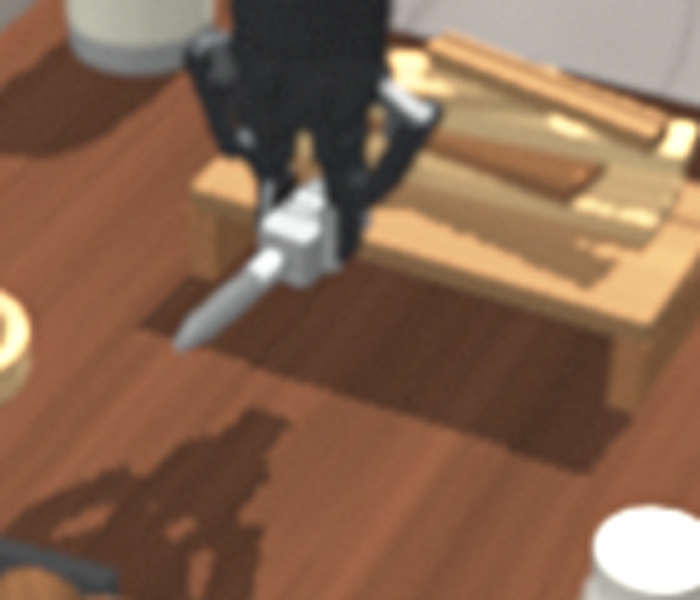

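```bash
python3 - <<'E'
from h import *
move_ptp([.6108,-.1251,.0505],q(95)); dwell(.2); st()
shot("side","s10"); shot("top","t10")
a=cv2.resize(cv2.imread("pics/t10.png")[140:240,280:410],(780,600),interpolation=cv2.INTER_CUBIC)
b=cv2.resize(cv2.imread("pics/s10.png")[140:260,240:380],(700,600),interpolation=cv2.INTER_CUBIC)
cv2.imwrite("pics/ga.png",a);cv2.imwrite("pics/gb.png",b)
y=np.array([-np.sin(.0873),np.cos(.0873)]);ax=np.array([.5978,.0238])
P=[np.r_[ax-d*y,.062] for d in(.0285,.04)]
for n in("side","top"): print(n,proj(n,P))
E
```

```text
t 22.54 tcp [ 0.6109 -0.1264  0.0504] F [-0.8  0.4 -3.5] open 0.307
side [[282.1627408  218.11542147]
 [284.52458277 214.71374762]]
top [[315.13361215 188.68768539]
 [320.46685481 188.20628852]]
```

View pics/ga.png

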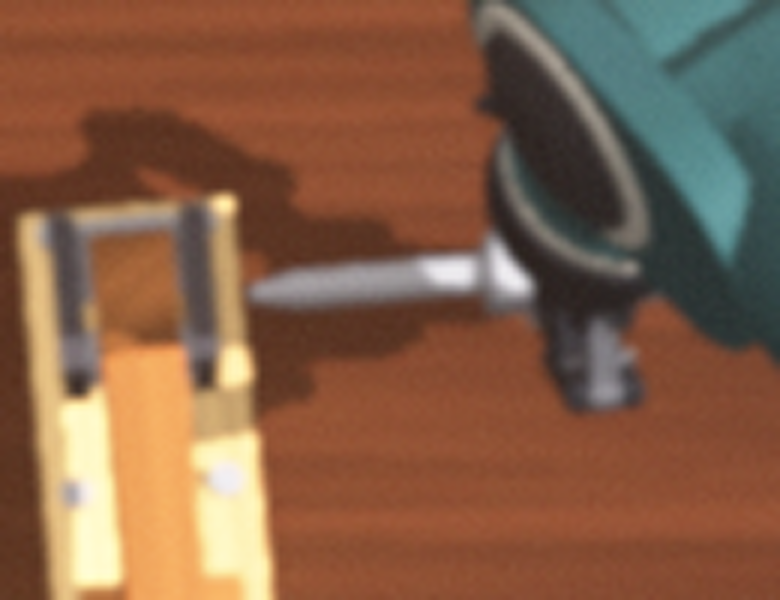

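View pics/gb.png

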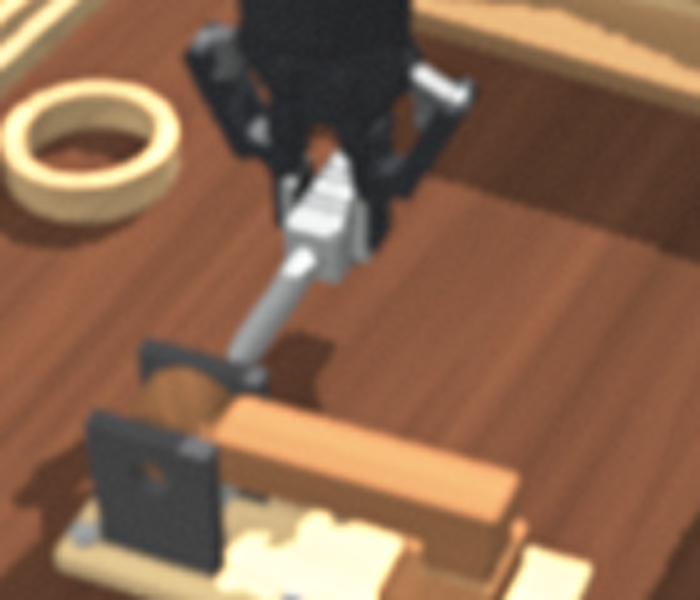

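```bash
python3 - <<'E'
from h import *
y=np.array([-np.sin(.0873),np.cos(.0873)]);ax=np.array([.5978,.0238])
T=cv2.imread("pics/t10.png");S=cv2.imread("pics/s10.png")
def ov(im,n,x0,y0,x1,y1,f,name):
    b=cv2.resize(im[y0:y1,x0:x1],None,fx=f,fy=f,interpolation=cv2.INTER_CUBIC)
    for off in(-.007,.0,.007):
        for hz in ((0,) if off else (-.007,0,.007)):
            xd=np.array([y[1],-y[0]])
            L=proj(n,[np.r_[ax-d*y+off*xd,.062+hz] for d in(.0285,.126)])
            L=((L+.5-[x0,y0])*f).astype(int); cv2.line(b,tuple(L[0]),tuple(L[1]),(0,255,0) if off else (255,0,255),1)
    cv2.imwrite(name,b)
ov(T,"top",310,170,370,210,10,"pics/ova.png")
ov(S,"side",270,170,320,225,10,"pics/ovb.png")
t=lambda u,v:((u+.5)/6-.5+280,(v+.5)/6-.5+140)
print('tip',onz("top",t(248,293),.062),'cheek mid',onz("top",t(197,281),.087),'L',onz("top",t(70,285),.087))
print('tip->line offset')
E
```

```text
tip [ 0.60082577 -0.0170099   0.062     ] cheek mid [0.60031631 0.0014478  0.087     ] L [0.59906273 0.04583753 0.087     ]
tip->line offset
```

View pics/ova.png

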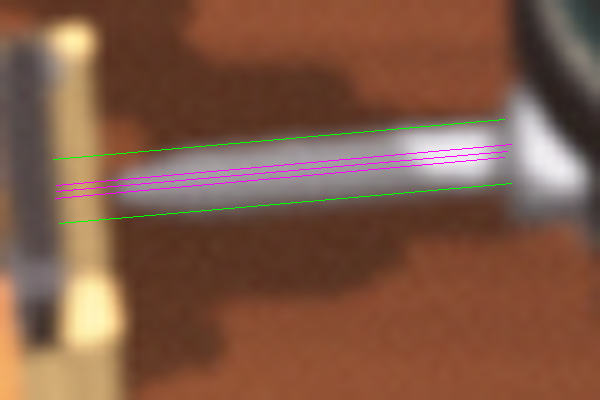

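View pics/ovb.png

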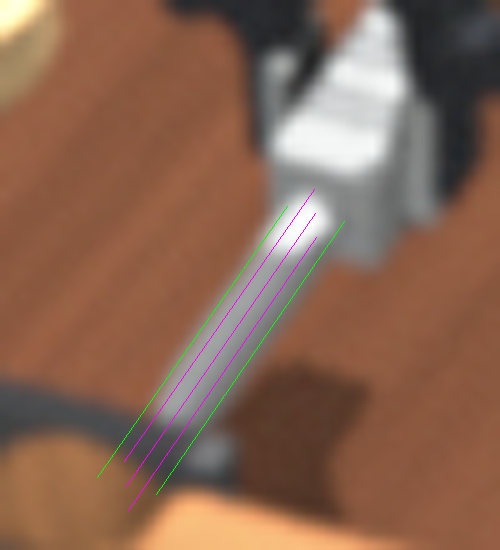

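```bash
cat >> h.py <<'E'
yd=np.array([-np.sin(.0873),np.cos(.0873)]); xd=np.array([yd[1],-yd[0]]); AX=np.array([.5978,.0238])
def ins(d,dx=.0007,z=.0505,rate=.04,cN=10,ori=None):
    r=movel(list(AX-d*yd+dx*xd)+[z],ori=ori,rate=rate,contact_N=cN); 
    p=read_tool_pos(); F=read_contact_force(); v=p[:2]-AX
    print(r,'d',round(-1e3*v@yd,1),'dx',round(1e3*v@xd,1),'z',round(p[2]*1e3,1),'F xd,yd,z',np.round([F[:2]@xd,F[:2]@yd,F[2]],1),'t',round(read_clock(),1)); return r
E
python3 - <<'E'
from h import *
for d in(.135,.122,.110):
    if ins(d): break
E
```

```text
False d 134.6 dx 0.8 z 50.5 F xd,yd,z [-0.2  1.  -3.3] t 23.1
False d 121.7 dx 0.8 z 50.6 F xd,yd,z [-0.1 -0.7 -2.5] t 23.6
False d 109.2 dx 1.1 z 50.8 F xd,yd,z [ 1.2  0.8 -2.1] t 24.1
```

```bash
python3 - <<'E'
from h import *
for d in(.098,.086,.075,.064,.058):
    if ins(d): break
shot("side","s11"); shot("top","t11")
a=cv2.resize(cv2.imread("pics/t11.png")[150:250,270:390],(480,400),interpolation=cv2.INTER_CUBIC)
b=cv2.resize(cv2.imread("pics/s11.png")[170:270,240:320],(320,400),interpolation=cv2.INTER_CUBIC)
cv2.imwrite("pics/gc.png",np.hstack([a,b]))
E
```

```text
False d 97.0 dx 1.0 z 50.7 F xd,yd,z [ 3.3  1.4 -3.8] t 24.5
False d 85.0 dx 1.0 z 50.6 F xd,yd,z [ 3.3  1.1 -3. ] t 25.0
False d 74.1 dx 0.9 z 50.6 F xd,yd,z [ 4.6  1.3 -4.5] t 25.4
False d 63.3 dx 0.9 z 50.6 F xd,yd,z [ 5.2  0.5 -2.8] t 25.8
False d 57.8 dx 0.9 z 50.5 F xd,yd,z [ 5.1 -1.1 -3.4] t 26.1
```

View pics/gc.png

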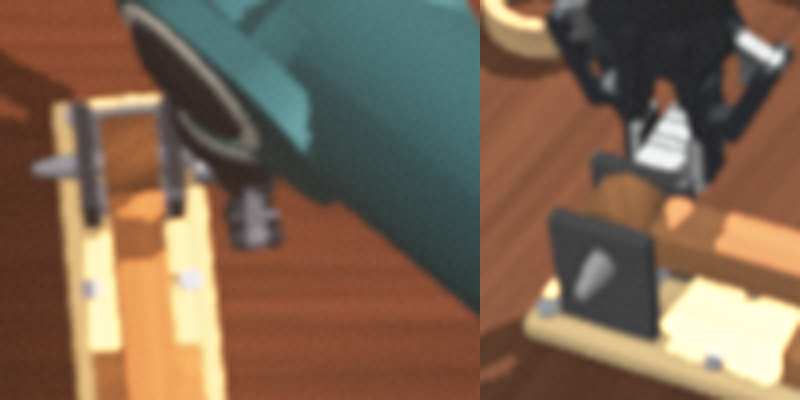

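The pin is through both cheeks, with the nose visible at about (280,192) in the top view and at the near cheek in the side view. Now I'll drive it home.

```bash
python3 - <<'E'
from h import *
r=ins(.047,dx=.0012,rate=.02,cN=20)
dwell(.1); st()
shot("side","s12"); shot("top","t12")
a=cv2.resize(cv2.imread("pics/t12.png")[150:250,270:390],(480,400),interpolation=cv2.INTER_CUBIC)
b=cv2.resize(cv2.imread("pics/s12.png")[170:270,240:320],(320,400),interpolation=cv2.INTER_CUBIC)
cv2.imwrite("pics/gd.png",np.hstack([a,b]))
E
```

```text
False d 53.3 dx 0.9 z 50.5 F xd,yd,z [  0.8 -13.8   1.1] t 26.9
 t 27.02 tcp [ 0.6033 -0.0292  0.0505] F [  2.6 -13.6   2.1] open 0.309
```

View pics/gd.png

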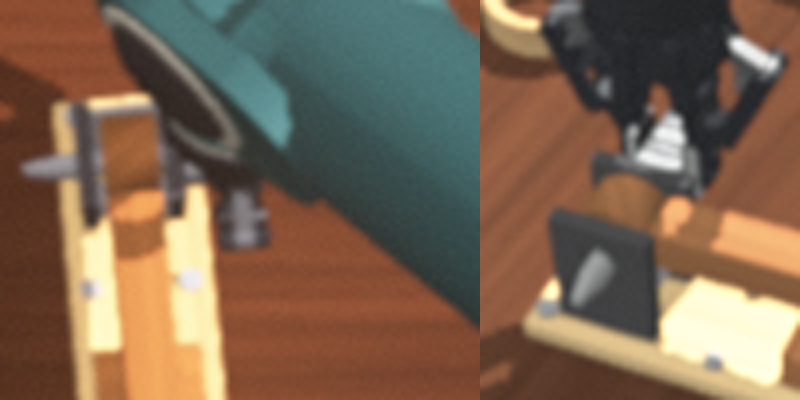

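```bash
python3 - <<'E'
from h import *
P=onz("top",(275.4,191.6),.062); v=P[:2]-AX; print('tip beyond axis mm',1e3*v@yd,'expect 56.5; x off',1e3*v@xd)
ins(.040,dx=.0012,rate=.02,cN=None); dwell(.1)
F=read_contact_force(); p=read_tool_pos(); print(F,-1e3*(p[:2]-AX)@yd,read_clock())
E
```

```text
tip beyond axis mm 56.85651103859491 expect 56.5; x off 1.4378251599747673
False d 53.3 dx 0.7 z 50.5 F xd,yd,z [ -1.8 -27.    8.4] t 27.6
[  1.11051985 -27.95804361   8.67975865] 53.32238376493742 27.725
```

```bash
python3 - <<'E'
from h import *
ins(.0525,dx=.0010,rate=.03,cN=None)
gripper_to(1.0); st('rel')
movel(list(AX-.0533*yd+.001*xd)+[.14],rate=.12); movel([.62,-.25,.25],rate=.3); st()
shot("side","s13"); shot("top","t13")
a=cv2.resize(cv2.imread("pics/t13.png")[150:250,265:365],(400,400),interpolation=cv2.INTER_CUBIC)
b=cv2.resize(cv2.imread("pics/s13.png")[170:270,240:340],(400,400),interpolation=cv2.INTER_CUBIC)
cv2.imwrite("pics/ge.png",np.hstack([a,b]))
E
```

```text
False d 53.2 dx 1.0 z 50.4 F xd,yd,z [ 4.3 -5.  -2.4] t 28.3
rel t 28.9 tcp [ 0.6033 -0.0282  0.0505] F [-0.  -0.6  0. ] open 1.0
 t 30.77 tcp [ 0.6195 -0.248   0.2491] F [-0.3  0.5  0.2] open 1.002
```

View pics/ge.png

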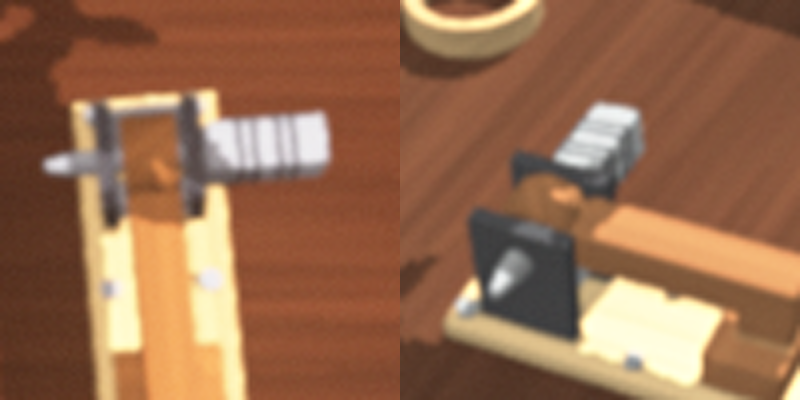

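View pics/t13.png

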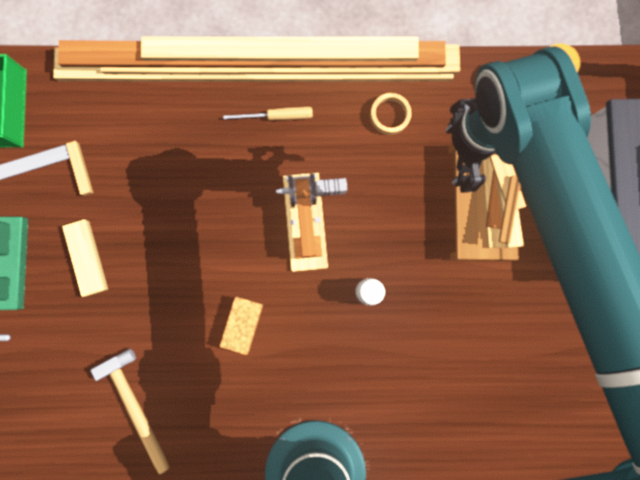

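```bash
python3 - <<'E'
from meas import *
T=cv2.imread("pics/t13.png");S=cv2.imread("pics/s13.png")
b=blob(T,(316,170,360,205),(0,0,110),(180,70,255)); e=b[b[:,0]>b[:,0].max()-.6].mean(0)
tp=blob(T,(268,182,289,198),(0,0,130),(180,90,255)); t=tp[tp[:,0].argmin()]
print(b.min(0),b.max(0),e,t)
for z in(.062,.076): print('end d',z,-1e3*(onz("top",e,z)[:2]-AX)@yd)
print('tip d',1e3*(onz("top",t,.062)[:2]-AX)@yd,1e3*(onz("top",t,.062)[:2]-AX)@xd)
for n,im,box,name in(("top",T,(310,165,360,205),"pics/zf1.png"),("side",S,(265,185,305,225),"pics/zf2.png")):
    x0,y0,x1,y1=box; cv2.imwrite(name,cv2.resize(im[y0:y1,x0:x1],None,fx=12,fy=12,interpolation=cv2.INTER_CUBIC))
E
```

```text
[315.625 173.625] [347.125 194.125] [346.86071429 185.875     ] [275.375 190.125]
end d 0.062 96.97792243379787
end d 0.076 95.67296761391117
tip d 56.63273344561532 4.633779835284029
```

View pics/zf1.png

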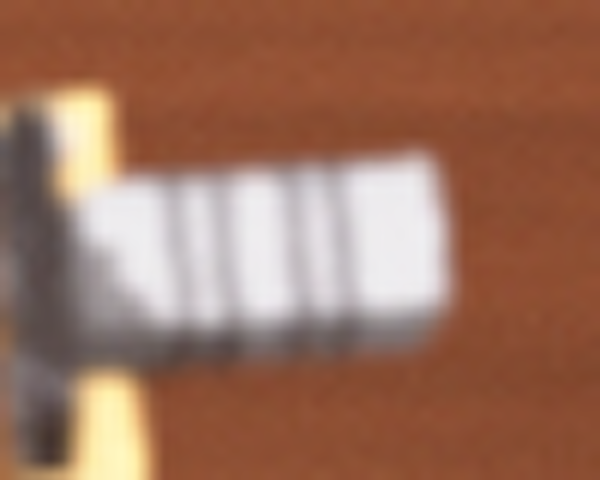

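View pics/zf2.png

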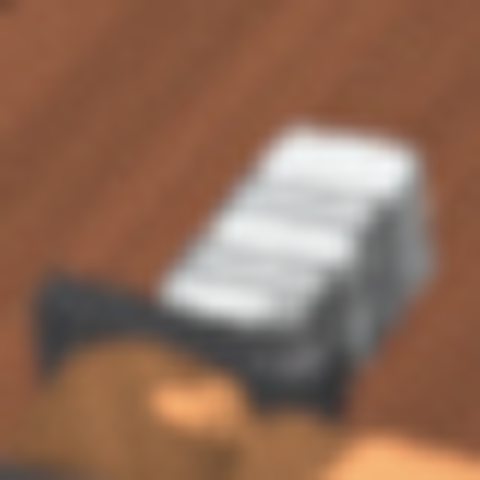

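```bash
python3 - <<'E'
from h import *
g=lambda u,v,x0,y0:((u+.5)/12-.5+x0,(v+.5)/12-.5+y0)
def rep(nm,s,t):
    P,e=tri(s,t); print(nm,np.round(P*1e3,1),'gap',round(e*1e3,1),'d',round(-1e3*(P[:2]-AX)@yd,1))
rep('end top mid',g(352,137,265,185),g(438,228,310,165))
rep('front top corner+x',g(163,292,265,185),g(85,190,310,165))
S=cv2.imread("pics/s13.png");T=cv2.imread("pics/t13.png")
b=cv2.resize(S[210:250,250:290],(480,480),interpolation=cv2.INTER_CUBIC);a=cv2.resize(T[175:205,265:300],(420,360),interpolation=cv2.INTER_CUBIC)
cv2.imwrite("pics/zt.png",np.hstack([b[:360],a]))
E
```

```text
end top mid [609.4 -70.6  70.2] gap 0.3 d 95.0
front top corner+x [613.   -8.3  80.5] gap 3.3 d 33.3
```

View pics/zt.png

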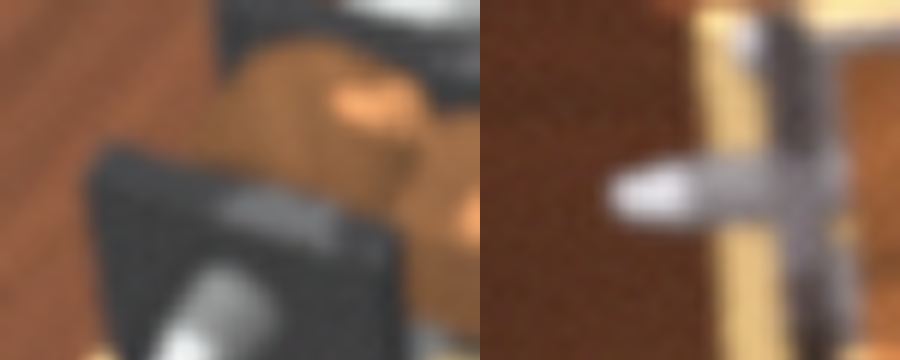

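The released pin droops about 3° within the hole clearance: its end top is at z ≈ 70 mm, against 76 if level. I'll tap the end with closed fingers to check that the shoulder is home.

```bash
python3 - <<'E'
from h import *
gripper_to(0)
move_ptp(list(AX-.135*yd+.001*xd)+[.055],q(95)); st()
r=ins(.098,dx=.001,z=.055,rate=.03,cN=10)
ins(.098,dx=.001,z=.055,rate=.03,cN=None) 
ins(.096,dx=.001,z=.055,rate=.03,cN=15) 
shot("top","t14a")
ins(.135,dx=.001,z=.055,rate=.08,cN=None)
movel([.62,-.25,.25],rate=.3); st()
shot("side","s14"); shot("top","t14")
E
python3 - <<'E'
import cv2,numpy as np
a=cv2.resize(cv2.imread("pics/t14.png")[150:250,265:365],(400,400),interpolation=cv2.INTER_CUBIC)
b=cv2.resize(cv2.imread("pics/s14.png")[170:270,240:340],(400,400),interpolation=cv2.INTER_CUBIC)
cv2.imwrite("pics/gf.png",np.hstack([a,b]))
E
```

```text
t 32.59 tcp [ 0.6119 -0.1117  0.0562] F [ 0.1  0.1 -0. ] open 0.002
True d 105.7 dx 0.8 z 54.6 F xd,yd,z [-0.5 -0.9  1. ] t 33.6
False d 105.3 dx 0.9 z 54.8 F xd,yd,z [ -1.3 -14.8   4.5] t 34.0
False d 105.2 dx 1.0 z 54.8 F xd,yd,z [ -1.7 -17.5   4.7] t 34.2
False d 134.4 dx 0.9 z 54.9 F xd,yd,z [0.5 1.1 0.2] t 34.9
 t 35.89 tcp [ 0.6193 -0.2485  0.2486] F [-0.7 -0.1  0.3] open -0.0
```

View pics/gf.png

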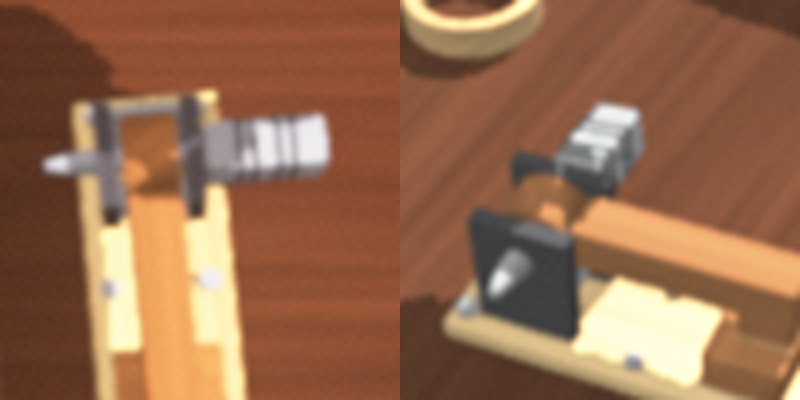

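```bash
python3 - <<'E'
from h import *
finish_job(); print(read_clock())
E
```

```text
the job is handed in; nothing more can be done
the job is handed in; nothing more can be done
```

The job is handed in, with the robot's clock at about 36 s of the 59 s allowed. The hold-down arm sits in its bracket and the lock pin is through both cheeks and the eye.

**What I did:**
- **Arm:** I set the eye down in the saddle and the foot on the rest block. Contact came at the expected height (tool at 49.8 mm, 50 mm predicted).
- **Pin:** I dragged it about 95 mm out from under the shelf by its shank, then gripped it by its square grip. I pushed it through until it stopped hard, and it did not move at 28 N.

**Last checks:**
- **Pin home:** The nose measured 56.6 mm past the bracket centre (56.5 expected). A tap of about 17 N on the pin's end after release did not move it.
- **Scene:** The arm was still seated in the final pictures. The jar was upright in the last full picture I viewed, taken before that tap. The gripper was well clear.

**One disagreement:** Once released, the pin drooped by roughly 3° in its loose holes. The end of its grip measured about 1 mm farther out than if level. The bottom edge of the shoulder should be bearing on the cheek, with a gap of perhaps 1 mm at the top.

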